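Hang washed lab ware upside down on the drying pegs

ROBOT

A 6-joint arm with a two-finger parallel gripper is mounted at the origin on the work surface. World frame = base frame: x ahead of the robot, y to its left, z up, the work surface at z = 0. Lengths are in mm, angles in rad, forces in N, time in s.
With the tool pointing down it reaches from about 350 to 875 mm from the base axis. Payload 4.2 kg.
Tool frame: the origin (TCP) lies at the very end of the fingers, on their centre line; the grasp point (between the pads) lies 19 mm behind it; z points along the fingers, y is the line along which they close (so a half turn about z gives the same grasp; the last joint's range is limited). The gripper opens to 85 mm and grips with 20 to 120 N. Pads are 22 mm wide; open, the fingers measure 114 mm over their backs; the gripper's body (76 mm by 85 mm) begins 54 mm behind the grasp point. The pads swing forward as they close: fully open they stand 13 mm farther back than shut.
Start: joints at [1.395, 0.385, 0.008, 0, -1.194, -0.259], TCP at [263.235, 566.839, 231.312] pointing down, gripper open.
Joint ranges: [-3.14, 3.14], [-1.21, 2.06], [-1.07, 1.41], [-3.16, 2.05], [-2.99, -0.16], [-3.1, 3.1]. Speed limits (rad/s): [2.79, 2.79, 3.14, 3.14, 3.14, 3.14].

INTERFACE

Orientations are given as a unit quaternion [x, y, z, w].
In Python, from bench import read_state, get_image, get_calibration, job_done gives the robot as it stands.
- The arm moves only by the shell command python3 -m creep 'ROWS'. ROWS is a JSON object of lists of equal length, an entry for each row: "translation": the shift along the world's x, y, z in cm, a list of three; "delta_rot": the turn, a rotation vector about the world's x, y, z in degrees, a list of three; "hand": the finger opening in cm, from 0 to 8.54. A call has 1 to 8 rows; each row is the pose to reach, as a shift and turn from the pose commanded when the call began; what a row does not reach only later rows make up. A row lasts 1/8 s, in which the tool goes at most 62.5 mm and 10.7 degrees, less where a joint would pass 70% of its speed; a pose out of reach is approached as far as the arm can. A call with a gripper value outside its range is refused whole. The fingers move at their own pace and stop on an object; the grip force is fixed at half the most. Time passes only in rows, so rows that repeat a pose let the fingers close. It gives the time, the measured TCP pose, the force, the opening and the grip force at its end, in the units of the state.
- read_state(): the state, without advancing time (a new reading comes with each control period).
- get_image(name): name is "scene" or "top"; returns (picture, depth): 384x512x3 uint8, red, green, blue; 384x512 float32, mm along the optical axis (not along the pixel's ray), 0 where there is no reading.
- get_calibration(name): a dict with "intrinsics" (3x3 intrinsics, pixels), "dist" ([k1, k2, p1, p2, k3] as OpenCV has them; the pictures are not rectified), "xyz" and "attitude" of the camera in the world. Camera axes: x right, y down, z forward; pixel columns grow to the right and rows downward; lengths in mm; the calibration is good to about 2 mm. A picture is of the moment at which its call begins. get_calibration takes no time and is no camera call.
- job_done(): hands the job in; it is judged then, once.
The state is a dict: "clock": time; "joints": joint angles; "joint_vel": joint speeds; "joint_efforts": joint torques, N m; "position": TCP position; "ee_rot": TCP orientation; "contact_force": force on the tool from outside, world axes, zero at the start; "wrist_torque": the same for the moment, N m; "gripper_width": finger opening in mm; "grasp_force": force on a finger pad.
Only numpy, scipy, OpenCV 4.12 (cv2) and the standard library are available. Lean on these libraries where they do the work, as an engineer would, in place of code of your own. Each camera call takes 0.05 s, during which the arm holds its last target. There are 200 camera calls.

TASK

Hang the two washed vessels from the blue draining cradle upside down on the magenta drying rack: the wide yellow jar over the stout peg and the slender orange tube over the tall slim peg, each pushed fully down so that its rim rests on the white disc at the foot of its peg. Leave the green beaker on its peg and do not shift or tip the bottles and the tip box.

Things in the scene. Friction and masses are not known exactly. Their poses are not given: they have to be found in the camera images.
- jar: Wide yellow open cylinder: 60 mm outer diameter, 120 mm long, wall 3 mm (54 mm inside, 116 mm deep), blue band round its closed end, about 0.1 kg. Origin: centre of the closed end's outer face; z along the axis to the open mouth. Starts lying in a trough of the cradle, mouth tipped 20 degrees below level, closed end sticking out freely 45 mm.
- jar_mouth (a point): Centre of the jar's open rim (120 mm along z from its origin).
- tube: Slender orange open cylinder: 46 mm outer diameter, 150 mm long, wall 3 mm (40 mm inside, 146 mm deep), black band round its closed end, about 0.09 kg. Origin: centre of the closed end's outer face; z along the axis to the open mouth. Starts lying in the other trough, mouth tipped 20 degrees below level, closed end sticking out freely 45 mm.
- tube_mouth (a point): Centre of the tube's open rim (150 mm along z from its origin).
- cradle: Blue draining cradle, fixed: base plate 190 (x) x 100 (y) x 10 mm, origin under its centre. Two V troughs at x = +52.5 and -52.5 mm, each 50 mm long and 49 mm wide, running along y and tipped 20 degrees, low end towards +y; tops no higher than 90 mm. Place, side and yaw vary; either vessel may lie in either trough.
- rack: Magenta drying rack board, fixed: 100 (x) x 330 (y) x 20 mm, origin under its centre. Three upright pegs in a row along its y, 115 mm apart, in any order. Its side of the bench, place and yaw vary.
- stout_peg_seat (a point): Foot of the stout grey peg, fixed: on its axis, on the top face of its white disc (86 mm diameter), 26 mm above the bench. z up. The peg is 40 mm in diameter and rises 95 mm above this point; its last 18 mm taper to 20 mm. For the jar.
- slim_peg_seat (a point): Foot of the tall slim grey peg, fixed: on its axis, on the top face of its white disc (86 mm diameter), 26 mm above the bench. z up. The peg is 26 mm in diameter and rises 120 mm above this point; its last 18 mm taper to 13 mm. For the tube.
- beaker: Green plastic beaker, 58 mm outer diameter, 85 mm tall, already hanging upside down on the third peg (top 111 mm above the bench). Loose; leave it. Origin at the centre of its closed end (on top now), z towards its mouth (down).
- wash_bottle: White bottle with a red cap, 60 mm diameter, 120 mm tall, standing near the robot. Loose; leave it. Origin under its centre.
- reagent: Amber bottle with a blue cap, 66 mm diameter, 160 mm tall, standing beyond the work on one side. Loose; leave it. Origin under its centre.
- tip_box: Grey box with a clear lid, 90 (x) x 130 (y) x 70 mm, standing beyond the work. Loose; leave it. Origin under its centre.
There are look-alikes about, which are no part of the job. Leave any pink look-alike of the tip_box alone.

How it is judged:
By the outcome, as a careful person would: the job done as asked, in the order asked, and still so for the second after the job is handed in, with the robot touching nothing.
It also fails if it takes over 69 s, if anything falls off the work surface, if the arm or the gripper's body presses on something with over 40 N, if the wrist force passes 120 N, or if a joint passes its speed limit or range.

## Working session

There is one attempt and no reset: what is moved stays moved. The work goes in short steps, Python scripts to look and compute and a shell command to move; the robot and the scene stay as the last step left them, time stands still between calls to the robot, and variables do not carry over. Pictures are saved under pics/ and viewed, at most 10 in all, crops included, and the job is handed in when it is done.

```bash
mkdir -p pics; ls
cat > h.py <<'E'
import numpy as np,cv2
from scipy.spatial.transform import Rotation as R
from bench import *
def grab(n,tag):
    im,d=get_image(n); np.savez(f'pics/{tag}.npz',im=im,d=d); cv2.imwrite(f'pics/{tag}.png',im[:,:,::-1]); return im,d
def cal(n):
    c=get_calibration(n); a=np.array(c['attitude'])
    Rm=a if a.shape==(3,3) else R.from_quat(a).as_matrix()
    return np.array(c['intrinsics']),np.array(c['dist']),np.array(c['xyz']),Rm
def rays(n,px):
    K,D,t,Rm=cal(n); u=cv2.undistortPoints(np.array(px,float).reshape(-1,1,2),K,D)[:,0]
    return t,np.c_[u,np.ones(len(u))]@Rm.T
def onz(n,px,z):
    t,r=rays(n,px); return t+r*((z-t[2])/r[:,2])[:,None]
def cloud(n,d):
    v,u=np.mgrid[0:384,0:512]; t,r=rays(n,np.c_[u.ravel(),v.ravel()])
    p=t+r*d.reshape(-1,1); p[d.ravel()==0]=np.nan
    return p.reshape(384,512,3)
def proj(n,p):
    K,D,t,Rm=cal(n); q=(np.array(p,float).reshape(-1,3)-t)@Rm
    return cv2.projectPoints(q,np.zeros(3),np.zeros(3),K,D)[0][:,0]
E
python3 - <<'E'
from h import *
for n in('scene','top'):
    grab(n,n+'0'); c=get_calibration(n); print(n,c)
s=read_state(); print(s['clock'],s['position'],s['ee_rot'])
a=cv2.imread('pics/scene0.png');b=cv2.imread('pics/top0.png')
E
```

```text
pics
scene {'intrinsics': array([[489.03393603,   0.        , 250.30822289],
       [  0.        , 489.03393603, 186.11650706],
       [  0.        ,   0.        ,   1.        ]]), 'dist': array([-0.17546376,  0.        ,  0.        ,  0.        ,  0.        ]), 'xyz': array([1373.00814023, -146.93071225, 1233.53063649]), 'attitude': array([ 0.72809572,  0.61953799, -0.19380404, -0.22020287])}
top {'intrinsics': array([[487.8878711 ,   0.        , 256.44643501],
       [  0.        , 487.8878711 , 194.23366179],
       [  0.        ,   0.        ,   1.        ]]), 'dist': array([-0.11752032,  0.        ,  0.        ,  0.        ,  0.        ]), 'xyz': array([ 401.58091062,  -32.69382945, 1404.42928018]), 'attitude': array([-0.70400598,  0.70614997, -0.05515582,  0.05182316])}
0.1 [263.03083927 566.37854518 230.32061562] [ 9.76442819e-01 -2.15774062e-01 -1.62663704e-04  9.74164486e-04]
```

View pics/scene0.png

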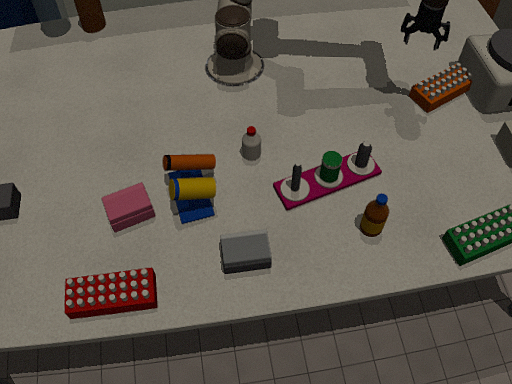

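View pics/top0.png

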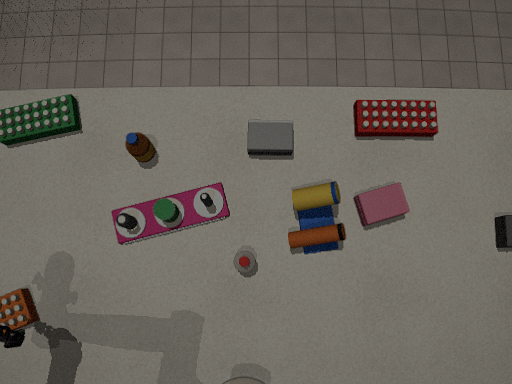

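The pictures show these items:

| Item | Scene pixel | Top pixel |
|---|---|---|
| Yellow jar | (192,188) | (316,196) |
| Orange tube | (190,162) | (317,236) |
| Slim peg | (296,178) | (208,200) |
| Green beaker | (331,165) | (168,211) |
| Stout peg | (364,155) | (127,221) |

Possible confusions:
- **Orange tube:** the orange tip rack at scene (440,87) or the amber bottle at (375,215).
- **Jar:** nothing else is yellow.
- **Tip box:** the pink box at (128,206) is the look-alike. The grey one at (245,250) is real.
- **Slim or stout peg:** to be settled by measured width.

I choose the cylinders in the blue cradle.

```bash
cat > m.py <<'E'
from h import *
from scipy.optimize import least_squares
C={n:(lambda f:(f['im'],cloud(n,f['d'])))(np.load(f'pics/{n}0.npz')) for n in('scene','top')}
def box(m,u0,v0,u1,v1):
    k=np.zeros_like(m); k[v0:v1,u0:u1]=1; return m&k
B={'scene':{'jar':(165,172,222,206),'tube':(160,148,222,176)},'top':{'jar':(288,176,345,214),'tube':(284,218,350,252)}}
P={}
for o,(h0,h1),r0 in(('jar',(20,35),30),('tube',(4,19),23)):
    pts=[];allp=[]
    for n,(im,p) in C.items():
        h=cv2.cvtColor(im,cv2.COLOR_RGB2HSV); m=((h[...,0]>=h0)&(h[...,0]<=h1)&(h[...,1]>120)&(h[...,2]>50))
        m=box(m,*B[n][o]); m=cv2.erode(m.astype(np.uint8),np.ones((3,3)))>0
        q=p[m]; q=q[~np.isnan(q[:,0])]; q=q[q[:,2]>20]; pts.append(q); print(o,n,len(q),np.median(q,0).round(1))
    q=np.vstack(pts); c0=q.mean(0)-[0,0,15]
    def f(x,q=q):
        a=np.array([x[2],1,x[3]]); a/=np.linalg.norm(a); d=q-[x[0],c0[1],x[1]]; return np.linalg.norm(np.cross(d,a),axis=1)-x[4]
    for name,qq in(('both',q),('scene',pts[0]),('top',pts[1])):
        s=least_squares(lambda x:np.r_[f(x,qq),(x[4]-r0)*30],[c0[0],c0[2],0,-.36,r0],loss='soft_l1')
        x=s.x;a=np.array([x[2],1,x[3]]);a/=np.linalg.norm(a);c=np.array([x[0],c0[1],x[1]])
        t=(qq-c)@a; print(name,'axis',a.round(3),'tilt',np.degrees(np.arcsin(a[2])).round(1),'yaw',np.degrees(np.arctan2(a[1],a[0])).round(1),'c',c.round(1),'r',x[4].round(1),'t',np.percentile(t,[0.5,99.5]).round(1),'res',np.abs(f(x,qq)).mean().round(2), 'bandend',(c+a*np.percentile(t,.5)).round(1),'mouth',(c+a*np.percentile(t,99.5)).round(1))
# discs
for n,(im,p) in C.items():
    h=cv2.cvtColor(im,cv2.COLOR_RGB2HSV)
    mag=(h[...,0]>150)&(h[...,0]<175)&(h[...,1]>150); k,l,st,ce=cv2.connectedComponentsWithStats(mag.astype(np.uint8))
    X={'scene':(265,140,395,215),'top':(105,175,240,250)}[n]
    mag=box(mag,*X); hull=cv2.convexHull(np.argwhere(mag)[:,::-1].astype(np.int32))
    hm=cv2.fillConvexPoly(np.zeros(mag.shape,np.uint8),hull,1)>0
    w=hm&(h[...,1]<70)&(h[...,2]>90); k,l,st,ce=cv2.connectedComponentsWithStats(w.astype(np.uint8))
    for i in range(1,k):
        if st[i,4]>60:
            e=cv2.convexHull(np.argwhere(l==i)[:,::-1].astype(np.int32))[:,0]
            g=onz(n,e,26)[:,:2]; s=least_squares(lambda x:np.hypot(*(g-x[:2]).T)-x[2],[*g.mean(0),43],loss='soft_l1')
            s2=least_squares(lambda x:np.hypot(*(g-x[:2]).T)-42.5,g.mean(0),loss='soft_l1')
            z=p[l==i][:,2]; print(n,ce[i].round(),'circ',s.x.round(1),s2.x.round(1),'z',np.nanmedian(z).round(1))
    q=p[cv2.dilate(hm.astype(np.uint8),np.ones((25,25)))>0]
    q=q[(q[:,2]>40)]
    from scipy.cluster.vq import kmeans2
    for c in(np.array(x) for x in s.x[None,:2]*0): pass
    np.save(f'pics/{n}_peg.npy',q)
q=np.vstack([np.load(f'pics/{n}_peg.npy') for n in C]); np.save('pics/peg.npy',q)
k,l,st,ce=cv2.connectedComponentsWithStats((lambda g:(g>0).astype(np.uint8))(np.histogram2d(q[:,0],q[:,1],bins=[np.arange(200,900,5),np.arange(-300,700,5)])[0]))
for i in range(1,k):
    if st[i,4]>4:
        x0,x1=200+5*st[i,1],200+5*(st[i,1]+st[i,3]); y0,y1=-300+5*st[i,0],-300+5*(st[i,0]+st[i,2])
        s=q[(q[:,0]>=x0)&(q[:,0]<=x1)&(q[:,1]>=y0)&(q[:,1]<=y1)]
        print('peg',x0,x1,y0,y1,len(s),'ztop',np.percentile(s[:,2],99).round(1),'mid top',s[s[:,2]>np.percentile(s[:,2],70)].mean(0).round(1))
E
python3 m.py
```

```text
jar scene 681 [ 610.4 -188.9  123.2]
jar top 698 [ 589.5 -186.8  126.4]
both axis [-0.131  0.934 -0.332] tilt -19.4 yaw 98.0 c [ 594.2 -188.2   99.9] r 30.0 t [-73.  44.] res 2.47 bandend [ 603.8 -256.4  124.1] mouth [ 588.4 -147.    85.3]
scene axis [-0.139  0.933 -0.331] tilt -19.3 yaw 98.5 c [ 597.8 -188.2  104.5] r 25.9 t [-71.3  46.1] res 2.6 bandend [ 607.7 -254.8  128.1] mouth [ 591.4 -145.2   89.3]
top axis [-0.136  0.931 -0.337] tilt -19.7 yaw 98.3 c [ 592.5 -188.2   99.5] r 30.0 t [-55.6  43.4] res 1.85 bandend [ 600.  -239.9  118.2] mouth [ 586.6 -147.7   84.8]
tube scene 517 [ 501.3 -190.7  102.5]
tube top 662 [ 486.5 -190.   105.3]
both axis [-0.125  0.932 -0.341] tilt -19.9 yaw 97.6 c [ 488.1 -190.2   84. ] r 23.0 t [-87.4  59.8] res 2.24 bandend [ 499.  -271.7  113.8] mouth [ 480.6 -134.5   63.6]
scene axis [-0.117  0.932 -0.344] tilt -20.1 yaw 97.1 c [ 489.5 -190.2   83.9] r 23.0 t [-87.5  60.3] res 2.45 bandend [ 499.7 -271.8  114. ] mouth [ 482.4 -134.    63.1]
top axis [-0.132  0.931 -0.341] tilt -19.9 yaw 98.1 c [ 486.7 -190.2   83.8] r 23.0 t [-71.1  58.9] res 1.93 bandend [ 496.1 -256.4  108. ] mouth [ 478.9 -135.4   63.7]
scene [360. 164.] circ [523.8 316.6  51. ] [532.6 322.3] z 24.7
scene [330. 180.] circ [562.8 211.   42. ] [562.2 211. ] z 25.2
scene [349. 196.] circ [535.9 207.6 173.2] [642.1 293.9] z -0.3
scene [295. 190.] circ [590.5  99.6  43.1] [591.1  99.7] z 25.2
top [208. 202.] circ [589.6  98.9  42.8] [589.6  98.9] z 25.4
top [178. 205.] circ [562.2 208.8  41. ] [561.2 210.3] z 24.9
top [132. 222.] circ [532.2 320.8  42.7] [532.2 320.8] z 25.3
peg 510 560 300 345 458 ztop 122.2 mid top [535.2 318.  114.3]
peg 530 600 180 240 969 ztop 115.5 mid top [562.3 210.4 112.7]
peg 575 610 85 115 311 ztop 145.9 mid top [592.2  97.7 136.8]
peg 715 780 260 330 468 ztop 163.3 mid top [749.5 291.1 154.3]
```

Run:
```python
import cv2,numpy as np
a=cv2.imread('pics/scene0.png');b=cv2.imread('pics/top0.png')
A=cv2.resize(a[135:225,155:390],None,fx=3.2,fy=3.2,interpolation=cv2.INTER_CUBIC)
B=cv2.resize(b[170:260,105:355],(A.shape[1],288),interpolation=cv2.INTER_CUBIC)
cv2.imwrite('pics/crop0.png',np.vstack([A,B]))
```

```text
(no output)
```

View pics/crop0.png

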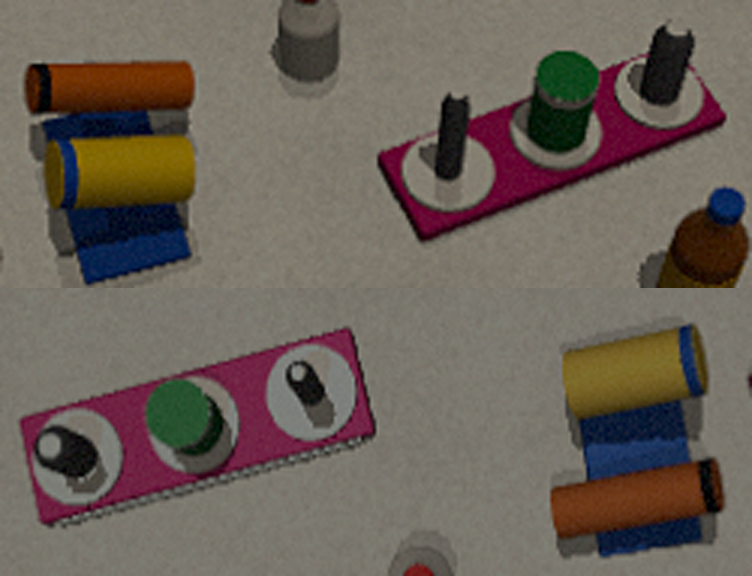

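The crop confirms the choices:
- **Slim peg:** scene crop (450,140), thin and tall.
- **Stout peg:** scene crop (670,60).
- **Vessels:** the jar (blue band) and tube (black band) have their closed ends on the −y side.

Next I work out the grasp poses.

```bash
cat > g.py <<'E'
from h import *
yaw=np.radians(98); hh=np.array([np.cos(yaw),np.sin(yaw),0]); ax=np.array([hh[1],-hh[0],0]); Z=np.array([0,0,1.])
t=np.radians(19.9); a=hh*np.cos(t)-Z*np.sin(t)
jar=np.array([594.2,-188.2,99.9])-75*a; tube=np.array([488.1,-190.2,84])-89*a
def tool(beta,s=1):
    z=hh*np.cos(beta)-Z*np.sin(beta); y=s*ax; return np.c_[np.cross(y,z),y,z]
def show(T,p,back=0):
    s=read_state(); q=R.from_quat(s['ee_rot']); d=(R.from_matrix(T)*q.inv()).as_rotvec(degrees=True)
    print('shift cm',((p-T[:,2]*back-s['position'])/10).round(2),'rot',d.round(1),'now',np.round(s['position'],1))
E
python3 - <<'E'
from g import *
print(jar,tube)
for s in(1,-1):
    T=tool(np.radians(55),s); p=jar+20*a+T[:,2]*24; print(p)
    show(T,p,120); show(T,p)
E
```

```text
[ 604.01471108 -258.03529807  125.42846627] [ 499.74679048 -273.07122038  114.29377997]
[ 599.48162092 -225.7806856    98.9612262 ]
shift cm [ 34.6  -86.03  -3.31] rot [ 25.4 -34.1 118.4] now [263.  566.4 230.3]
shift cm [ 33.65 -79.22 -13.14] rot [ 25.4 -34.1 118.4] now [263.  566.4 230.3]
[ 599.48162092 -225.7806856    98.9612262 ]
shift cm [ 34.6  -86.03  -3.31] rot [ 29.4  21.6 -55.3] now [263.  566.4 230.3]
shift cm [ 33.65 -79.22 -13.14] rot [ 29.4  21.6 -55.3] now [263.  566.4 230.3]
```

```bash
python3 -m creep '{"translation":[[0,0,8],[4,-6,10],[8,-12,10],[12,-18,10],[16,-24,10],[19,-30,10],[22,-36,10],[25,-42,10]],"delta_rot":[[0,0,0],[0,0,-8],[0,0,-16],[0,0,-24],[0,0,-32],[0,0,-40],[0,0,-48],[0,0,-57]],"hand":[8.5,8.5,8.5,8.5,8.5,8.5,8.5,8.5]}'
```

```text
clock: 1.1
position: [486.6, 197.7, 331.0]
ee_rot: [0.754, -0.657, -0.0, 0.0]
contact_force: [1.6, 0.2, 0.5]
gripper_width: 85.2
grasp_force: 0.0
```

Run:
```python
from g import *
T=tool(np.radians(55),-1); p=jar+20*a+T[:,2]*24; show(T,p,120)
```

```text
shift cm [ 12.25 -49.16 -13.37] rot [34.7  4.8  0.2] now [486.6 197.7 331. ]
```

```bash
python3 -m creep '{"translation":[[2,-5,0],[4,-11,0],[6,-17,0],[7,-23,0],[8,-29,0],[9,-35,0],[10,-40,0],[10,-40,0]],"delta_rot":[[0,0,0],[5,1,0],[10,2,0],[15,2.5,0],[20,3,0],[25,4,0],[30,4.5,0],[34.7,4.8,0]],"hand":[8.5,8.5,8.5,8.5,8.5,8.5,8.5,8.5]}'; python3 -m creep '{"translation":[[0,0,0],[0,0,0]],"delta_rot":[[0,0,0],[0,0,0]],"hand":[8.5,8.5]}'
python3 - <<'E'
from g import *
T=tool(np.radians(55),-1); p=jar+20*a+T[:,2]*24; show(T,p,120);show(T,p)
E
```

```text
clock: 2.1
position: [586.3, -204.3, 328.4]
ee_rot: [0.718, -0.627, -0.229, -0.199]
contact_force: [-0.6, 1.1, -0.5]
gripper_width: 84.9
grasp_force: 0.0
clock: 2.35
position: [586.2, -199.8, 331.5]
ee_rot: [0.721, -0.625, -0.226, -0.198]
contact_force: [-0.2, 1.1, -0.0]
gripper_width: 85.1
grasp_force: 0.0
shift cm [  2.29  -9.42 -13.42] rot [ 0.   0.1 -0.1] now [ 586.2 -199.8  331.5]
shift cm [  1.33  -2.6  -23.25] rot [ 0.   0.1 -0.1] now [ 586.2 -199.8  331.5]
```

```bash
python3 -m creep '{"translation":[[2.3,-5,-3],[2.3,-9.4,-7],[2.3,-9.4,-12],[2.3,-9.4,-13.4],[2.0,-7.4,-16.3],[1.7,-5,-19.7],[1.35,-2.6,-23.2],[1.35,-2.6,-23.2]],"delta_rot":[[0,0,0],[0,0,0],[0,0,0],[0,0,0],[0,0,0],[0,0,0],[0,0,0],[0,0,0]],"hand":[8.5,8.5,8.5,8.5,8.5,8.5,8.5,8.5]}'; python3 -m creep '{"translation":[[0,0,0]],"delta_rot":[[0,0,0]],"hand":[8.5]}'
python3 - <<'E'
from g import *
T=tool(np.radians(55),-1); p=jar+20*a+T[:,2]*24; show(T,p)
A,_=grab('scene','s1');B,_=grab('top','t1')
A=cv2.resize(A[130:230,140:270,::-1],None,fx=3,fy=3,interpolation=2);B=cv2.resize(B[165:265,270:400,::-1],None,fx=3,fy=3,interpolation=2)
cv2.imwrite('pics/v1.png',np.hstack([A,B]))
E
```

```text
clock: 3.35
position: [599.3, -223.0, 99.4]
ee_rot: [0.721, -0.624, -0.228, -0.197]
contact_force: [-0.6, 0.2, 0.3]
gripper_width: 84.7
grasp_force: 0.0
clock: 3.48
position: [601.3, -226.6, 102.2]
ee_rot: [0.722, -0.624, -0.224, -0.198]
contact_force: [0.5, -0.5, 0.2]
gripper_width: 85.3
grasp_force: 0.0
shift cm [-0.18  0.08 -0.32] rot [ 0.1  0.4 -0.2] now [ 601.3 -226.6  102.2]
```

View pics/v1.png

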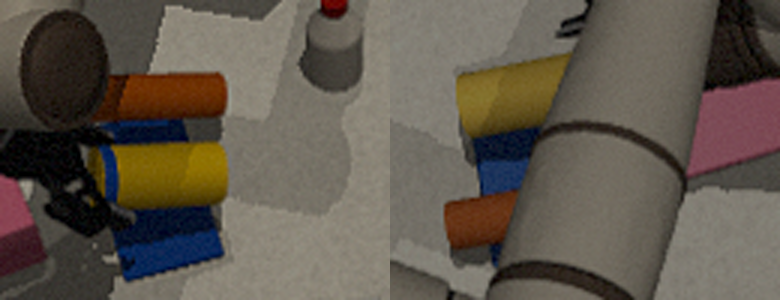

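The scene view shows the fingers straddling the jar's banded end at crop (110,190). No contact so far and the tube is clear, so I close the fingers.

```bash
python3 -m creep '{"translation":[[-0.1,0,-0.2],[-0.1,0,-0.2],[-0.1,0,-0.2],[-0.1,0,-0.2],[-0.1,0,-0.2],[-0.1,0,-0.2],[-0.1,0,-0.2],[-0.1,0,-0.2]],"delta_rot":[[0,0,0],[0,0,0],[0,0,0],[0,0,0],[0,0,0],[0,0,0],[0,0,0],[0,0,0]],"hand":[5,5,5,5,5,5,5,5]}'
```

```text
clock: 4.58
position: [598.9, -226.6, 97.6]
ee_rot: [0.72, -0.625, -0.226, -0.198]
contact_force: [-0.4, -2.0, 4.5]
gripper_width: 58.1
grasp_force: 63.5
```

```bash
python3 -m creep '{"translation":[[0,0,2],[0,0,6],[0,0,10],[0,0,14],[0,0,18],[-1,3,22],[-1,6,25],[-1,9,25]],"delta_rot":[[0,0,0],[0,0,0],[0,0,0],[0,0,0],[-5,-0.7,0],[-12,-1.7,0],[-20,-2.8,0],[-28,-4,0]],"hand":[5,5,5,5,5,5,5,5]}'; python3 -m creep '{"translation":[[0,4,0],[0,8,0],[0,12,0],[0,16,0],[0,20,0],[0,24,0],[0,24,0],[0,24,0]],"delta_rot":[[-8,-1.1,0],[-16,-2.2,0],[-24,-3.4,0],[-32,-4.5,0],[-40,-5.6,0],[-41.3,-5.8,0],[-41.3,-5.8,0],[-41.3,-5.8,0]],"hand":[5,5,5,5,5,5,5,5]}'
cat >> g.py <<'E'
def vessel(o,tag):
    from scipy.optimize import least_squares
    h0,h1,r0,L={'jar':(20,35,30,120),'tube':(4,19,23,150)}[o]; tcp=np.array(read_state()['position']); out=[]
    for n in('scene','top'):
        im,d=grab(n,tag+n); p=cloud(n,d); h=cv2.cvtColor(im,cv2.COLOR_RGB2HSV)
        m=(h[...,0]>=h0)&(h[...,0]<=h1)&(h[...,1]>120)&(h[...,2]>50)&(np.linalg.norm(p-tcp,axis=2)<190)
        q=p[cv2.erode(m.astype(np.uint8),np.ones((3,3)))>0]; print(n,len(q)); out.append(q)
    q=np.vstack(out); c=q.mean(0)
    ff=lambda x:np.linalg.norm(np.cross(q-[x[0],x[1],c[2]],np.array([x[2],x[3],-1])/np.linalg.norm([x[2],x[3],1])),axis=1)-r0
    x=least_squares(ff,[c[0]-15,c[1],0,0],loss='soft_l1').x
    at=lambda z:[round(x[i]+x[2+i]*(c[2]-z),1) for i in(0,1)]
    zr=np.percentile(q[:,2],[1,99]); print('tilt deg',np.degrees(x[2:]).round(1),'res',np.abs(ff(x)).mean().round(2),'z',zr.round(1),'low',at(zr[0]),'high',at(zr[1]),'tcp',tcp.round(1))
E
python3 -c "
from g import *
vessel('jar','j1')"
```

```text
clock: 5.58
position: [589.2, -135.7, 351.9]
ee_rot: [0.754, -0.654, -0.039, -0.041]
contact_force: [0.2, 0.5, -0.9]
gripper_width: 58.2
grasp_force: 64.2
clock: 6.58
position: [588.3, 103.6, 347.4]
ee_rot: [0.721, -0.625, 0.227, 0.197]
contact_force: [-0.0, -0.8, -1.2]
gripper_width: 57.8
grasp_force: 64.4
scene 493
top 422
tilt deg [ 8.2 24.5] res 6.94 z [272.3 386. ] low [np.float64(592.2), np.float64(134.3)] high [np.float64(575.9), np.float64(85.6)] tcp [588.3 103.6 347.4]
```

View pics/j1scene.png

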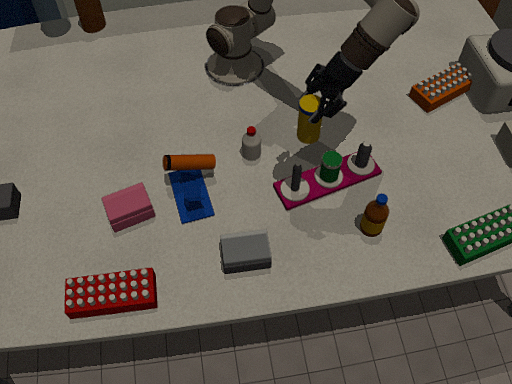

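The jar is held mouth down at scene (309,120) and looks upright. The cap points bias the fit, so I redo it with the cap and the side separate.

```bash
cat >> g.py <<'E'
def vessel2(o,tag,new=True):
    h0,h1,r0,L={'jar':(20,35,30,120),'tube':(4,19,23,150)}[o]; tcp=np.array(read_state()['position'])
    for n in('scene','top'):
        if new: grab(n,tag+n)
        f=np.load(f'pics/{tag}{n}.npz'); im,d=f['im'],f['d']; p=cloud(n,d); h=cv2.cvtColor(im,cv2.COLOR_RGB2HSV)
        m=(h[...,0]>=h0)&(h[...,0]<=h1)&(h[...,1]>120)&(h[...,2]>50)&(np.linalg.norm(p-tcp,axis=2)<190)
        q=p[m]; zc=np.percentile(q[:,2],97); k=m&(p[...,2]>zc-9)
        px=np.argwhere(k)[:,::-1].astype(np.float32)
        cc,rr=cv2.minEnclosingCircle(px); print(n,'cap n',len(px),'z',zc.round(1),'xy',onz(n,[cc],zc)[0,:2].round(1),'pxdiam',2*rr)
        # side axis by circle fits of level slices
        from scipy.optimize import least_squares
        for z in np.arange(zc-120 if o=='jar' else zc-150,zc-8,20):
            s=q[(q[:,2]>z)&(q[:,2]<z+20)]
            if len(s)<25: continue
            t,_=rays(n,[[0,0]]); v=(s.mean(0)-t)[:2]; v/=np.linalg.norm(v)
            x=least_squares(lambda x:np.hypot(*(s[:,:2]-x).T)-r0,s.mean(0)[:2]+v*.8*r0,loss='soft_l1').x
            print('  z',(z+10).round(),x.round(1),len(s))
E
python3 -c "
from g import *
vessel2('jar','j1',False)"
```

```text
scene cap n 294 z 384.8 xy [585.8 113.4] pxdiam 21.30897331237793
  z 275.0 [586.8 119.9] 98
  z 295.0 [586.4 119.1] 109
  z 315.0 [586.5 119.4] 103
  z 335.0 [586.7 119.2] 104
  z 355.0 [588.5 120.6] 45
  z 375.0 [579.1  92. ] 275
top cap n 512 z 385.3 xy [585.4 115.3] pxdiam 27.056137084960938
  z 375.0 [576.4 132.4] 497
```

```bash
python3 -m creep '{"translation":[[-1.5,5,0],[-3,10,0],[-4.5,15,0],[-5.4,20.2,0],[-5.4,20.2,-4],[-5.4,20.2,-8],[-5.4,20.2,-8],[-5.4,20.2,-8]],"delta_rot":[[0,0,0],[0,0,0],[0,0,0],[0,0,0],[0,0,0],[0,0,0],[0,0,0],[0,0,0]],"hand":[5,5,5,5,5,5,5,5]}'
python3 -c "
from g import *
vessel2('jar','j2');print(R.from_quat(read_state()['ee_rot']).as_matrix()[:,2])"
```

```text
clock: 7.68
position: [535.7, 305.3, 269.5]
ee_rot: [0.72, -0.625, 0.228, 0.195]
contact_force: [-0.8, -0.3, -1.0]
gripper_width: 58.1
grasp_force: 64.7
scene cap n 248 z 306.9 xy [533.5 316.2] pxdiam 19.50153923034668
  z 197.0 [533.5 320.7] 81
  z 217.0 [533.8 320.6] 91
  z 237.0 [534.7 320.5] 83
  z 257.0 [535.3 320.5] 87
  z 277.0 [534.1 320.2] 55
  z 297.0 [523.1 304.4] 233
top cap n 481 z 307.4 xy [533.5 318.8] pxdiam 26.172704696655273
  z 297.0 [521.4 327.5] 469
[ 0.084134   -0.56451775 -0.8211219 ]
```

```bash
python3 -m creep '{"translation":[[-0.1,0,-2],[-0.1,0,-4],[-0.1,0,-6],[-0.1,0,-8],[-0.1,0,-10],[-0.1,0,-12],[-0.1,0,-13.5],[-0.1,0,-14.5]],"delta_rot":[[0,0,0],[0,0,0],[0,0,0],[0,0,0],[0,0,0],[0,0,0],[0,0,0],[0,0,0]],"hand":[5,5,5,5,5,5,5,5]}'; python3 -m creep '{"translation":[[0,0,-0.5],[0,0,-1],[0,0,-1.3],[0,0,-1.3]],"delta_rot":[[0,0,0],[0,0,0],[0,0,0],[0,0,0]],"hand":[5,5,5,5]}'
```

```text
clock: 8.78
position: [533.7, 305.5, 121.2]
ee_rot: [0.721, -0.625, 0.227, 0.197]
contact_force: [0.1, -0.5, -1.1]
gripper_width: 58.1
grasp_force: 64.7
clock: 9.28
position: [533.9, 306.1, 111.7]
ee_rot: [0.721, -0.625, 0.228, 0.196]
contact_force: [-2.5, 1.0, 6.2]
gripper_width: 57.8
grasp_force: 65.6
```

```bash
python3 -m creep '{"translation":[[0,0,-0.2],[0,0,-0.3],[0,0,-0.3]],"delta_rot":[[0,0,0],[0,0,0],[0,0,0]],"hand":[5,5,5]}';python3 -c "
from g import *
vessel2('jar','j3')"
```

```text
clock: 9.65
position: [533.9, 306.2, 111.6]
ee_rot: [0.721, -0.624, 0.229, 0.196]
contact_force: [-7.4, 2.8, 15.6]
gripper_width: 57.7
grasp_force: 66.7
scene cap n 216 z 149.8 xy [533.4 317.5] pxdiam 17.720245361328125
  z 40.0 [533.3 321.9] 64
  z 60.0 [532.3 321.1] 64
  z 80.0 [532.6 320.8] 76
  z 100.0 [531.3 321.5] 59
  z 120.0 [532.  322.3] 41
  z 140.0 [521.9 303.5] 204
top cap n 357 z 150.4 xy [531.2 318.2] pxdiam 22.37055206298828
  z 80.0 [556.5 279.7] 25
  z 140.0 [525.6 333.4] 354
```

```bash
python3 -m creep '{"translation":[[0,0,0.2],[0,0,0.3],[0,0,0.3],[0,0,0.3],[0,0,0.3],[0,0,0.3]],"delta_rot":[[0,0,0],[0,0,0],[0,0,0],[0,0,0],[0,0,0],[0,0,0]],"hand":[5,7,8.4,8.4,8.4,8.4]}'; python3 -m creep '{"translation":[[-0.1,1.1,1.6],[-0.3,2.2,3.3],[-0.5,3.9,5.7],[-0.8,5.6,8.2],[-1,7,14],[-1,7,20],[-1,7,20]],"delta_rot":[[0,0,0],[0,0,0],[0,0,0],[0,0,0],[0,0,0],[0,0,0],[0,0,0]],"hand":[8.4,8.4,8.4,8.4,8.4,8.4,8.4]}'
python3 - <<'E'
from g import *
for n in('scene','top'):
    im,d=grab(n,'r1'+n); p=cloud(n,d); h=cv2.cvtColor(im,cv2.COLOR_RGB2HSV)
    m=(h[...,0]>=20)&(h[...,0]<=35)&(h[...,1]>120)&(h[...,2]>50)&(np.hypot(p[...,0]-532,p[...,1]-321)<60)
    q=p[m]; k=q[q[:,2]>135]; print(n,len(q),np.median(k[:,2]).round(1),k.mean(0).round(1))
T=tool(np.radians(55),-1); p=tube+18*a+T[:,2]*22; show(T,p,120)
A=cv2.resize(np.load('pics/r1scene.npz')['im'][110:230,250:410,::-1],None,fx=3,fy=3,interpolation=2);cv2.imwrite('pics/r1.png',A)
E
```

```text
clock: 10.5
position: [533.7, 305.5, 109.0]
ee_rot: [0.721, -0.625, 0.227, 0.197]
contact_force: [0.2, -0.5, -0.7]
gripper_width: 83.9
grasp_force: 0.0
clock: 11.38
position: [524.8, 377.0, 315.1]
ee_rot: [0.721, -0.626, 0.227, 0.191]
contact_force: [-0.5, -0.4, -0.6]
gripper_width: 83.9
grasp_force: 0.0
scene 598 146.3 [533.1 321.8 146.3]
top 450 145.2 [532.2 320.9 145.4]
shift cm [ -1.83 -68.76 -12.1 ] rot [69.2  9.9 -0.1] now [523.5 375.6 309.4]
```

View pics/r1.png

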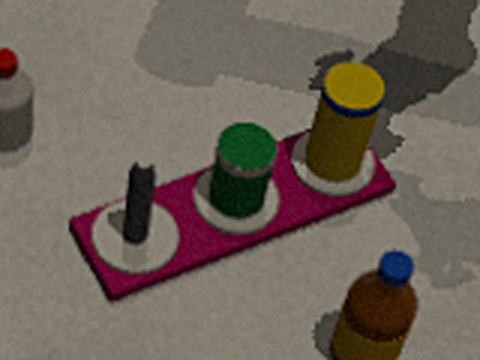

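The jar is seated at crop (345,120), with its top at 146 mm and upright. Next is the tube.

```bash
python3 -m creep '{"translation":[[0,-6,2],[0,-12,3],[0,-18,3],[0,-24,3],[0,-30,3],[-1,-36,3],[-1,-42,3],[-1.8,-48,3]],"delta_rot":[[8,1.1,0],[16,2.3,0],[24,3.4,0],[32,4.6,0],[40,5.7,0],[48,6.9,0],[56,8,0],[64,9.1,0]],"hand":[8.5,8.5,8.5,8.5,8.5,8.5,8.5,8.5]}'; python3 -m creep '{"translation":[[0,-6,0],[0,-12,0],[0,-18,0],[0,-20,0],[0,-20,0]],"delta_rot":[[5.2,0.8,0],[5.2,0.8,0],[5.2,0.8,0],[5.2,0.8,0],[5.2,0.8,0]],"hand":[8.5,8.5,8.5,8.5,8.5]}'
python3 - <<'E'
from g import *
T=tool(np.radians(55),-1); p=tube+18*a+T[:,2]*22; show(T,p,120); show(T,p)
im,d=grab('scene','t2'); p=cloud('scene',d); h=cv2.cvtColor(im,cv2.COLOR_RGB2HSV)
m=(h[...,0]>=4)&(h[...,0]<=19)&(h[...,1]>120)&(h[...,2]>50); m[:148]=0;m[176:]=0;m[:,:160]=0;m[:,222:]=0
q=p[m];print(len(q),np.median(q,0))
E
```

```text
clock: 12.48
position: [505.0, -105.9, 338.3]
ee_rot: [0.73, -0.633, -0.195, -0.17]
contact_force: [1.3, -0.1, 0.8]
gripper_width: 85.1
grasp_force: 0.0
clock: 13.1
position: [505.2, -305.7, 336.2]
ee_rot: [0.719, -0.626, -0.229, -0.197]
contact_force: [-0.0, 0.4, -0.1]
gripper_width: 85.6
grasp_force: 0.0
shift cm [  0.    -0.63 -14.77] rot [-0.1 -0.2  0.1] now [ 505.2 -305.7  336.2]
shift cm [ -0.96   6.19 -24.6 ] rot [-0.1 -0.2  0.1] now [ 505.2 -305.7  336.2]
699 [nan nan nan]
```

```bash
python3 -m creep '{"translation":[[0,-0.6,-5],[0,-0.6,-10],[0,-0.6,-14],[-0.2,1,-17.1],[-0.6,3.5,-20.7],[-0.9,5.4,-23.5],[-1,6.2,-24.6],[-1,6.2,-24.6]],"delta_rot":[[0,0,0],[0,0,0],[0,0,0],[0,0,0],[0,0,0],[0,0,0],[0,0,0],[0,0,0]],"hand":[8.5,8.5,8.5,8.5,8.5,8.5,8.5,8.5]}'
python3 - <<'E'
from g import *
T=tool(np.radians(55),-1); p=tube+18*a+T[:,2]*22; show(T,p)
A,d=grab('scene','s3'); cv2.imwrite('pics/v3.png',cv2.resize(A[130:230,130:260,::-1],None,fx=4,fy=4,interpolation=2))
E
```

```text
clock: 14.15
position: [495.7, -241.5, 93.4]
ee_rot: [0.721, -0.625, -0.227, -0.197]
contact_force: [1.0, -0.5, 0.4]
gripper_width: 84.7
grasp_force: 0.0
shift cm [-0.   -0.23 -0.32] rot [ 0.   0.  -0.2] now [ 495.7 -241.5   93.4]
```

View pics/v3.png

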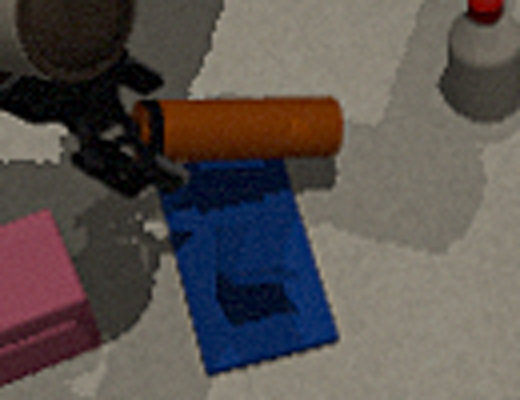

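The fingers straddle the tube's black-banded end at crop (150,130). I close them and lift.

```bash
python3 -m creep '{"translation":[[0,-0.2,-0.1],[0,-0.2,-0.1],[0,-0.2,-0.1],[0,-0.2,-0.1],[0,-0.2,-0.1],[0,-0.2,-0.1],[0,-0.2,-0.1],[0,-0.2,-0.1]],"delta_rot":[[0,0,0],[0,0,0],[0,0,0],[0,0,0],[0,0,0],[0,0,0],[0,0,0],[0,0,0]],"hand":[3.6,3.6,3.6,3.6,3.6,3.6,3.6,3.6]}'; python3 -m creep '{"translation":[[0,0,0]],"delta_rot":[[0,0,0]],"hand":[3.6]}'
```

```text
clock: 15.2
position: [495.7, -244.6, 92.6]
ee_rot: [0.721, -0.625, -0.226, -0.197]
contact_force: [-1.2, -2.6, 4.3]
gripper_width: 44.1
grasp_force: 60.8
clock: 15.32
position: [495.7, -244.6, 92.5]
ee_rot: [0.721, -0.625, -0.226, -0.197]
contact_force: [-1.4, -2.9, 4.3]
gripper_width: 44.2
grasp_force: 60.8
```

```bash
python3 -m creep '{"translation":[[0,0,2],[0,0,6],[0,0,10],[0,0,14],[0,0,18],[0,3,22],[0,6,26],[0,9,28]],"delta_rot":[[0,0,0],[0,0,0],[0,0,0],[0,0,0],[-5,-0.7,0],[-12,-1.7,0],[-20,-2.8,0],[-28,-4,0]],"hand":[3.6,3.6,3.6,3.6,3.6,3.6,3.6,3.6]}'; python3 -m creep '{"translation":[[1,2,0],[2,4,0],[3,6,0],[4,8,0],[4,10,0],[4,10,0],[4,10,0],[4,10,0]],"delta_rot":[[-8,-1.1,0],[-16,-2.2,0],[-24,-3.4,0],[-32,-4.5,0],[-40,-5.6,0],[-41.4,-5.8,0],[-41.4,-5.8,0],[-41.4,-5.8,0]],"hand":[3.6,3.6,3.6,3.6,3.6,3.6,3.6,3.6]}'
python3 -c "
from g import *
vessel2('tube','u1');print(R.from_quat(read_state()['ee_rot']).as_matrix()[:,2])"
```

```text
clock: 16.32
position: [496.0, -153.4, 375.8]
ee_rot: [0.754, -0.654, -0.04, -0.039]
contact_force: [0.6, 1.1, -1.7]
gripper_width: 43.8
grasp_force: 61.2
clock: 17.32
position: [535.6, -55.0, 373.0]
ee_rot: [0.72, -0.626, 0.227, 0.197]
contact_force: [-0.7, 0.1, -1.1]
gripper_width: 44.0
grasp_force: 61.3
scene cap n 176 z 405.8 xy [535.4 -46.1] pxdiam 17.094127655029297
  z 266.0 [534.7 -43.2] 37
  z 286.0 [535.  -42.3] 29
  z 406.0 [525.2 -59.8] 175
top cap n 356 z 405.6 xy [534.1 -45.5] pxdiam 21.8040771484375
  z 406.0 [537.5 -56.2] 356
[ 0.08047969 -0.5688786  -0.81847429]
```

```bash
python3 -m creep '{"translation":[[2,5,0],[4,10,0],[5.5,14.2,0],[5.5,14.2,-3],[5.5,14.2,-6],[5.5,14.2,-6],[5.5,14.2,-6]],"delta_rot":[[0,0,0],[0,0,0],[0,0,0],[0,0,0],[0,0,0],[0,0,0],[0,0,0]],"hand":[3.6,3.6,3.6,3.6,3.6,3.6,3.6]}'
python3 - <<'E'
from g import *
vessel2('tube','u2')
A=np.load('pics/u2scene.npz')['im'][70:230,230:410,::-1]; cv2.imwrite('pics/u2.png',cv2.resize(A,None,fx=3.5,fy=3.5,interpolation=2))
E
```

```text
clock: 18.3
position: [591.4, 87.3, 313.9]
ee_rot: [0.72, -0.625, 0.228, 0.197]
contact_force: [0.5, -0.1, -0.6]
gripper_width: 44.1
grasp_force: 61.8
scene cap n 179 z 346.7 xy [593.5  96.5] pxdiam 16.763254165649414
  z 207.0 [590.7  98. ] 39
  z 227.0 [591.2 100.1] 39
  z 247.0 [590.9  99.4] 34
  z 287.0 [590.6  98.9] 26
  z 347.0 [582.1  83.2] 175
top cap n 309 z 347.2 xy [589.9  96.2] pxdiam 20.624452590942383
  z 347.0 [585.4 106.6] 309
```

View pics/u2.png

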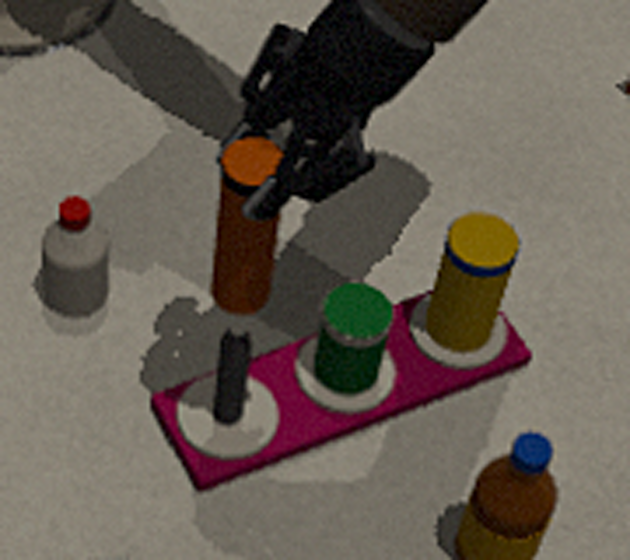

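The tube is upright and centred above the slim peg: axis at (591,99), peg at (590,99). I lower it.

```bash
python3 -m creep '{"translation":[[-0.05,0,-2],[-0.05,0,-4],[-0.05,0,-6],[-0.05,0,-8],[-0.05,0,-10],[-0.05,0,-12],[-0.05,0,-14],[-0.05,0,-15]],"delta_rot":[[0,0,0],[0,0,0],[0,0,0],[0,0,0],[0,0,0],[0,0,0],[0,0,0],[0,0,0]],"hand":[3.6,3.6,3.6,3.6,3.6,3.6,3.6,3.6]}'; python3 -m creep '{"translation":[[0,0,-0.5],[0,0,-1],[0,0,-1.5],[0,0,-1.7],[0,0,-1.7]],"delta_rot":[[0,0,0],[0,0,0],[0,0,0],[0,0,0],[0,0,0]],"hand":[3.6,3.6,3.6,3.6,3.6]}'
```

```text
clock: 19.4
position: [590.6, 87.7, 162.4]
ee_rot: [0.72, -0.625, 0.228, 0.198]
contact_force: [-0.1, -0.2, -0.5]
gripper_width: 44.3
grasp_force: 61.8
clock: 20.02
position: [590.4, 87.6, 146.5]
ee_rot: [0.72, -0.625, 0.228, 0.198]
contact_force: [-2.2, -0.5, 4.0]
gripper_width: 44.3
grasp_force: 62.5
```

```bash
python3 -m creep '{"translation":[[0,0,-0.2],[0,0,-0.3],[0,0,-0.3]],"delta_rot":[[0,0,0],[0,0,0],[0,0,0]],"hand":[3.6,3.6,3.6]}'; python3 -m creep '{"translation":[[0,0,0.2],[0,0,0.3],[0,0,0.3],[0,0,0.3],[0,0,0.3],[0,0,0.3],[0,0,0.3]],"delta_rot":[[0,0,0],[0,0,0],[0,0,0],[0,0,0],[0,0,0],[0,0,0],[0,0,0]],"hand":[3.6,6,8.4,8.4,8.4,8.4,8.4]}'; python3 -m creep '{"translation":[[-0.1,1.1,1.6],[-0.3,2.2,3.3],[-0.5,3.9,5.7],[-0.8,5.6,8.2],[-1,7,14],[-1,7,18],[-4,7,18],[-8,7,18]],"delta_rot":[[0,0,0],[0,0,0],[0,0,0],[0,0,0],[0,0,0],[0,0,0],[0,0,0],[0,0,0]],"hand":[8.4,8.4,8.4,8.4,8.4,8.4,8.4,8.4]}'
python3 - <<'E'
from g import *
for n in('scene','top'):
    im,d=grab(n,'f'+n); p=cloud(n,d); h=cv2.cvtColor(im,cv2.COLOR_RGB2HSV)
    for o,a0,b0,c,zt in(('jar',20,35,(532,321),135),('tube',4,19,(590,99),165),('beaker',45,85,(562,210),100)):
        m=(h[...,0]>=a0)&(h[...,0]<=b0)&(h[...,1]>110)&(h[...,2]>40)&(np.hypot(p[...,0]-c[0],p[...,1]-c[1])<60)
        k=p[m]; k=k[k[:,2]>zt]; print(n,o,len(k),np.median(k[:,2]).round(1) if len(k) else 0,k.mean(0).round(1))
A=np.load('pics/fscene.npz')['im'][:,:,::-1]; cv2.imwrite('pics/fin.png',cv2.resize(A[90:290,60:410],None,fx=2.2,fy=2.2,interpolation=2))
E
```

```text
clock: 20.4
position: [590.5, 87.4, 146.4]
ee_rot: [0.72, -0.624, 0.23, 0.199]
contact_force: [-6.8, 2.1, 15.2]
gripper_width: 43.8
grasp_force: 64.0
clock: 21.28
position: [590.2, 87.6, 145.2]
ee_rot: [0.72, -0.625, 0.228, 0.198]
contact_force: [1.1, -0.9, 0.1]
gripper_width: 83.8
grasp_force: 0.0
clock: 22.28
position: [509.6, 157.6, 325.2]
ee_rot: [0.72, -0.625, 0.227, 0.198]
contact_force: [0.1, 0.2, 0.3]
gripper_width: 83.6
grasp_force: 0.0
scene jar 242 146.5 [533.8 321.5 146.4]
scene tube 179 175.5 [590.   98.8 175.4]
scene beaker 227 110.5 [562.2 211.  110.6]
top jar 3 629.5 [496.4 344.3 629.1]
top tube 250 175.4 [587.3  97.9 175.4]
top beaker 288 110.6 [558.  208.3 116.1]
```

View pics/fin.png

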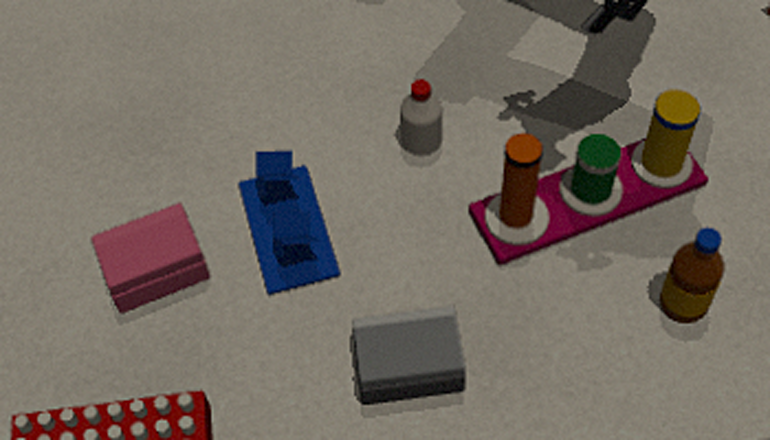

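The tube at crop (520,180) and the jar at (670,135) are both seated, with tops at 175.5 and 146.5 mm. The beaker, bottles and tip box look undisturbed, and the gripper is clear of everything.

```bash
python3 -c "
from bench import *
print(job_done())"
```

```text
the job is handed in; nothing more can be done
None
```

The jar (hung first) and the tube are both upside down and fully seated on their pegs, the beaker, bottles and tip box look undisturbed in the final picture, and the job was handed in at about 22 s.

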